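# Collect sample cassettes on a carrying skewer

## Task

Turn the turntable anticlockwise by its black post until it clicks into its detent, and stand every blue sample cassette on it with their eyes in one row along its white line. Then take the red-handled skewer from the orange stand, run it through the eyes of all the cassettes, lift them off the turntable together as one stack, and lay the loaded skewer back on the stand as it lay before, with all the cassettes hanging between its two posts. Last, turn the empty turntable back clockwise until it meets its stop, ready for the next batch, and do not disturb the spray bottle, the two amber vials or the white bottle.

Things in the scene. Friction and masses are not known exactly. Their poses are not given: they have to be found in the camera images.
- platter (a joint): angle of the turntable's platter (rad), positive anticlockwise from above, range -1.45 to 0.25; 0 is the spring-ball detent (a ball drops between two pins on the rim; within about 0.08 of 0 it pulls itself in; getting in takes about 6 N at the post). Starts 0.6 to 1.2 rad clockwise of it (negative) and stays where it is left; the clockwise stop is at -1.45
- platter_top (a point): centre of the platter's upper face, turning with it. Dark steel disc 250 mm across, top 30 mm above the table. Its y axis runs along the white line (244 x 12 mm) through the centre; in the detent y points to the robot's left
- post_top (a point): top centre of the black round post (20 mm diameter, 60 mm high above the platter) that turns the platter; it stands at x = -105 mm, y = 0 in the frame of platter_top
- cassette_a: blue box 56 (x) x 36 (y) x 34 mm high with a white band, 60 g, and upright on it a steel eye plate 48 wide (x), 10 thick (y), from 34 to 86 mm above the underside, with a hole along y, 32 mm round below and closing to a V above (faces 12 mm from the hole's centre), centre 60 mm above the underside. Origin: centre of the underside, z up; starts upright on a 2 mm green mat
- cassette_b: sample cassette like cassette_a
- cassette_c: sample cassette like cassette_a
- cassette_d: sample cassette like cassette_a
- cassette_a_eye (a point): centre of the hole in cassette_a's eye plate; axes as the cassette's (hole along y)
- cassette_b_eye (a point): centre of the hole in cassette_b's eye plate; axes as the cassette's (hole along y)
- cassette_c_eye (a point): centre of the hole in cassette_c's eye plate; axes as the cassette's (hole along y)
- cassette_d_eye (a point): centre of the hole in cassette_d's eye plate; axes as the cassette's (hole along y)
- skewer: carrying skewer, 150 g: red square handle 24 mm wide (x), 26 mm high (z), 120 mm long, from y = +45 to -75 mm; from it a steel rod 10 mm in diameter runs along -y to the round tip at y = -340 mm. Origin: on the axis of rod and handle, the place to grip it (closing along x). Starts lying on the stand; its centre of mass lies near y = -90 mm
- skewer_tip (a point): tip of the skewer's rod, 340 mm from its origin
- skewer_mid (a point): point on the rod's axis 180 mm from the skewer's origin; over stand_seat when the skewer lies on the stand
- stand_seat (a point): point of the fixed stand midway between its two posts, at the height of the axis of a skewer lying on it (115 mm above the table). Axes: y along the row of posts, to the robot's left
- stand: orange foot 80 x 300 x 10 mm, origin under its centre, with two 14 mm thick steel posts at y = +125 and -125 mm: the +y one has a flat-bottomed saddle (30 mm wide, flaring to 40) for the front end of the handle, the -y one a V notch (flaring to 45 mm) for the rod near its tip. Saddle and V cheeks reach 17 mm above the axis of a skewer lying there
- spray: clear spray bottle with a white and blue head, 215 mm high, 76 mm across, stands by; origin: centre of its underside
- vial_1: amber vial with a white cap, 85 mm high, 48 mm across, stands by; origin: centre of its underside
- vial_2: amber vial like vial_1
- jerry: white bottle with a yellow cap, 190 mm high, 90 mm across, stands by; origin: centre of its underside

How it is judged:
On the way, in this order (a step that is already met when the one before it is completed fails the run):
1. the turntable sits in its detent with every cassette standing upright on it (value of joint platter between -0.05 and 0.05 rad and horizontal distance between each of cassette_a, cassette_b, cassette_c, cassette_d and platter_top below 0.115 m and height (world z) of cassette_a between 0.024 and 0.036 m and angle between each of cassette_a, cassette_b, cassette_c, cassette_d's own z axis and vertical below 0.15 rad and height (world z) of cassette_b between 0.024 and 0.036 m and height (world z) of cassette_c between 0.024 and 0.036 m and height (world z) of cassette_d between 0.024 and 0.036 m), for 0.2 s.
2. the held skewer runs through the eyes of all the cassettes and has lifted them all clear, over the turntable (x of cassette_a_eye in the frame of skewer between -0.018 and 0.018 m and z of cassette_a_eye in the frame of skewer between -0.018 and 0.018 m and y of cassette_a_eye in the frame of skewer between -0.33 and -0.07 m and height (world z) of each of cassette_a, cassette_b, cassette_c, cassette_d above 0.055 m and x of cassette_b_eye in the frame of skewer between -0.018 and 0.018 m and z of cassette_b_eye in the frame of skewer between -0.018 and 0.018 m and y of cassette_b_eye in the frame of skewer between -0.33 and -0.07 m and x of cassette_c_eye in the frame of skewer between -0.018 and 0.018 m and z of cassette_c_eye in the frame of skewer between -0.018 and 0.018 m and y of cassette_c_eye in the frame of skewer between -0.33 and -0.07 m and x of cassette_d_eye in the frame of skewer between -0.018 and 0.018 m and z of cassette_d_eye in the frame of skewer between -0.018 and 0.018 m and y of cassette_d_eye in the frame of skewer between -0.33 and -0.07 m and horizontal distance between skewer_mid and platter_top below 0.11 m and value of joint platter between -0.05 and 0.05 rad and contact force between the fingers and skewer above 0.5 N), for 0.2 s.
At the end, for the whole second after the job is handed in: the skewer rests on the stand as at the start (its middle within 10 mm sideways and in height and 30 mm lengthwise of stand_seat, parallel within 0.08 rad), every cassette hangs on its rod between the two posts, and the turntable is turned back clockwise to within 0.15 rad of its stop (value of joint platter below -1.3 rad and x of skewer_mid in the frame of stand_seat between -0.01 and 0.01 m and y of skewer_mid in the frame of stand_seat between -0.03 and 0.03 m and z of skewer_mid in the frame of stand_seat between -0.01 and 0.01 m and angle between the y axis of skewer and the y axis of stand_seat, either way round below 0.08 rad and linear speed of skewer below 0.03 m/s and x of cassette_a_eye in the frame of skewer between -0.018 and 0.018 m and z of cassette_a_eye in the frame of skewer between -0.018 and 0.018 m and y of cassette_a_eye in the frame of skewer between -0.33 and -0.07 m and y of cassette_a_eye in the frame of stand_seat between -0.118 and 0.118 m and height (world z) of each of cassette_a, cassette_b, cassette_c, cassette_d above 0.025 m and x of cassette_b_eye in the frame of skewer between -0.018 and 0.018 m and z of cassette_b_eye in the frame of skewer between -0.018 and 0.018 m and y of cassette_b_eye in the frame of skewer between -0.33 and -0.07 m and y of cassette_b_eye in the frame of stand_seat between -0.118 and 0.118 m and x of cassette_c_eye in the frame of skewer between -0.018 and 0.018 m and z of cassette_c_eye in the frame of skewer between -0.018 and 0.018 m and y of cassette_c_eye in the frame of skewer between -0.33 and -0.07 m and y of cassette_c_eye in the frame of stand_seat between -0.118 and 0.118 m and x of cassette_d_eye in the frame of skewer between -0.018 and 0.018 m and z of cassette_d_eye in the frame of skewer between -0.018 and 0.018 m and y of cassette_d_eye in the frame of skewer between -0.33 and -0.07 m and y of cassette_d_eye in the frame of stand_seat between -0.118 and 0.118 m); the robot touches nothing.
It fails at once if a bystander (spray bottle, vial or white bottle) is shoved more than 30 mm or knocked over (distance of any of spray, vial_1, vial_2, jerry from where it was at the start of the episode above 0.03 m or angle between any of spray, vial_1, vial_2, jerry's own z axis and vertical above 0.5 rad).
Of cassette_a, cassette_b, cassette_c, cassette_d only 2 to 4 are there at a start; the rules pass over those that are not, and their reading is None.
At some moment in a run one of cassette_a, cassette_b, cassette_c, cassette_d may be knocked a few centimetres aside while the robot is not near it.
It also fails if it takes over 210 s, if anything falls off the work surface, if the arm or the gripper's body presses on something with over 40 N, if the wrist force passes 120 N, or if a joint passes its speed limit or range.

## Robot

A 6-joint arm with a two-finger parallel gripper is mounted at the origin on the work surface. World frame = base frame: x ahead of the robot, y to its left, z up, the work surface at z = 0. Lengths are in m, angles in rad, forces in N, time in s.
With the tool pointing down it reaches from about 0.3 to 0.875 m from the base axis. Payload 4.2 kg.
Tool frame: the origin (TCP) lies midway between the tips of the shut fingers; the grasp point (between the pads) lies 19 mm behind it; z points along the fingers, x is the direction in which the jaws open and shut, and the axes are right-handed (so a half turn about z gives the same grasp; the last joint's range is limited). The gripper opens to 85 mm and grips with 20 to 120 N. Pads are 22 mm wide; open, the fingers measure 114 mm over their backs; the gripper's body (76 mm by 85 mm) begins 54 mm behind the grasp point. The pads swing forward as they close: fully open they stand 13 mm farther back than shut.
Start: joints at [1.142, 0.32, 1.565, -0, 1.257, -0.02], TCP at [0.229, 0.528, 0.231] pointing down, gripper open.
Joint ranges: [-3.11, 3.11], [-0.84, 2.01], [0.21, 2.61], [-1.34, 4.49], [0.05, 2.63], [-2.56, 2.56]. Speed limits (rad/s): [2.57, 2.57, 3.14, 3.14, 3.14, 3.14].

## Interface

Orientations are given as a unit quaternion [w, x, y, z].
In Python, from bench import readout, camera, camera_model, close_job gives the robot as it stands.
- The arm moves only by the shell command python3 -m inch 'ROWS'. ROWS is a JSON object of lists of equal length, an entry for each row: "grip": the opening, from 0 (shut) to 1 (fully open); "xyz": the shift along the tool's x, y, z in m, a list of three; "spin": the turn about the tool's z in rad. A call has 1 to 8 rows; each row shifts and turns the commanded pose from where the row before left it, along the tool's axes as they then stand; what a row does not reach is not made up. A row lasts 1/8 s, in which the tool goes at most 62.5 mm and 10.7 degrees, less where a joint would pass 70% of its speed; a pose out of reach is approached as far as the arm can. A call with a gripper value outside its range is refused whole. The fingers move at their own pace and stop on an object; the grip force is fixed at half the most. Time passes only in rows, so rows that do not move let the fingers close. It gives the time, the measured TCP pose, the force and the opening at its end, in the units of the state.
- readout.get_obs(): the state, without advancing time (a new reading comes with each control period).
- camera(name): name is "side" or "top" or "wrist"; returns (picture, depth): 420x560x3 uint8, red, green, blue; 420x560 float32, m along the optical axis (not along the pixel's ray), 0 where there is no reading.
- camera_model(name): a dict with "fx", "fy", "cx", "cy" (pixels), "cam_to_world" (4x4, takes a point from camera to world coordinates). Camera axes: x right, y down, z forward; pixel columns grow to the right and rows downward; lengths in m; the calibration is good to about 2 mm. The wrist camera is an equidistant fisheye: a pixel r from the principal point sees the ray r / f radians off the axis. A picture is of the moment at which its call begins: read the wrist's pose just before it. camera_model takes no time and is no camera call; for the wrist camera it gives the pose at the moment of the call.
- close_job(): hands the job in, once; it reports no verdict.
The state is a dict: "time": time; "qpos": joint angles; "qd": joint speeds; "tau": joint torques, N m; "ee_pos": TCP position; "tcp_rot": TCP orientation; "force": force on the tool from outside, world axes, zero at the start; "ft_torque": the same for the moment, N m; "finger_gap": finger opening in m.
Only numpy, scipy, OpenCV 4.12 (cv2) and the standard library are available. Lean on these libraries where they do the work, as an engineer would, in place of code of your own. Each camera call takes 0.05 s, during which the arm holds its last target. There are 200 camera calls.

## Working session

There is one attempt and no reset: what is moved stays moved. The work goes in short steps, Python scripts to look and compute and a shell command to move; the robot and the scene stay as the last step left them, time stands still between calls to the robot, and variables do not carry over. Pictures are saved under pics/ and viewed, about 12 in all and at most 16, crops included, and the job is handed in when it is done.

```bash
ls; mkdir -p pics
cat > h.py <<'E'
import numpy as np, cv2, json
from bench import readout, camera, camera_model
def shot(n, save=None):
    m=camera_model(n); p,d=camera(n)
    if save: cv2.imwrite('pics/'+save, cv2.cvtColor(p,cv2.COLOR_RGB2BGR))
    return p,d,m
def cloud(d,m):
    v,u=np.mgrid[:d.shape[0],:d.shape[1]]
    c=np.stack([(u-m['cx'])/m['fx']*d,(v-m['cy'])/m['fy']*d,d],-1)
    T=np.array(m['cam_to_world']); return c@T[:3,:3].T+T[:3,3]
E
python3 - <<'E'
from h import *
for n in('top','side'):
    p,d,m=shot(n,n+'0.png'); np.savez(n+'0.npz',p=p,d=d)
    print(n,m['fx'],np.round(m['cam_to_world'],3).tolist())
print(readout.get_obs())
E
```

```text
pics
top 430.6547287915813 [[-0.004, -0.975, 0.221, 0.281], [-1.0, 0.006, 0.004, -0.049], [-0.006, -0.221, -0.975, 1.265], [0.0, 0.0, 0.0, 1.0]]
side 384.7254600818418 [[0.717, -0.341, 0.608, -0.165], [-0.697, -0.353, 0.624, -0.714], [0.002, -0.871, -0.491, 0.66], [0.0, 0.0, 0.0, 1.0]]
{'time': 0.1, 'qpos': array([ 1.14202340e+00,  3.20221931e-01,  1.56553230e+00,  4.30644170e-05,
        1.25742696e+00, -2.00282624e-02]), 'qd': array([ 0.00030037, -0.00255575, -0.00253689,  0.00072925,  0.0003226 ,
        0.00010552]), 'tau': array([ 1.21581656e-03, -4.16411376e+01, -2.34702981e+01,  5.47442198e-05,
        4.83140888e-03,  3.90955722e-05]), 'ee_pos': array([0.22836413, 0.52724516, 0.23057942]), 'tcp_rot': array([ 4.05234670e-04,  8.35903419e-01,  5.48875982e-01, -6.83419714e-04]), 'force': array([ 0.17675466,  0.38043838, -0.252565  ]), 'ft_torque': array([-0.00868881,  0.00252564, -0.05744687]), 'finger_gap': 0.08548216983180279}
```

View pics/top0.png

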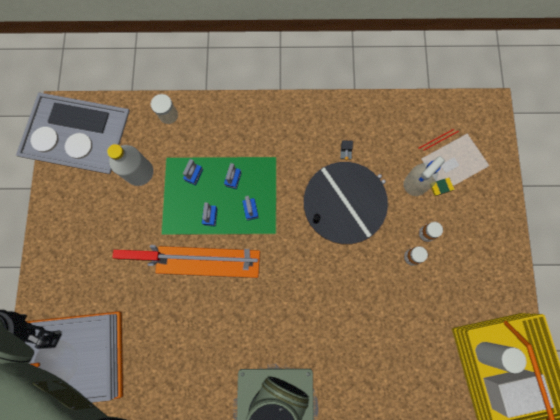

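View pics/side0.png

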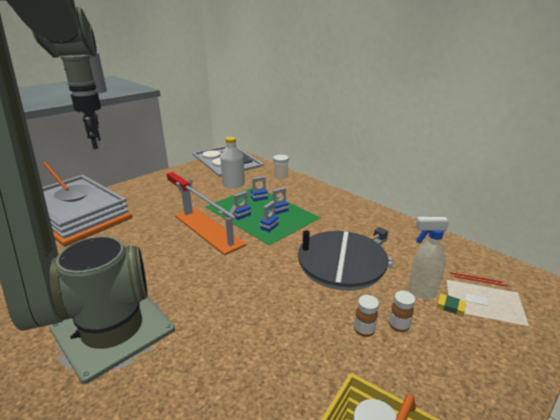

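Top view: four cassettes at about (192,172), (232,176), (209,214), (250,208). The platter centre is at (345,203) and its post at (317,218). The skewer lies on the stand from (113,254) to (258,261), with its handle to the left. The bottle is at (130,165), the spray at (425,175), and the vials are at (418,256) and (432,231).

```bash
cat >> h.py <<'E'
def hsv(p): return cv2.cvtColor(p,cv2.COLOR_RGB2HSV)
def blue(p): h=hsv(p); return (abs(h[...,0].astype(int)-112)<14)&(h[...,1]>130)&(h[...,2]>50)
def rect(P):
    (c,(w,h),a)=cv2.minAreaRect((P[:,:2]*1000).astype(np.float32))
    if w<h: w,h,a=h,w,a-90
    return np.round(c,1),round(w,1),round(h,1),round((a+90)%180-90,1)  # long axis angle deg in world
def cassettes(p,d,m):
    X=cloud(d,m); b=(blue(p)&(X[...,2]<.06)&(d>0)).astype(np.uint8)
    b=cv2.morphologyEx(b,cv2.MORPH_CLOSE,np.ones((3,3)))
    n,l,s,c=cv2.connectedComponentsWithStats(b); out=[]
    for i in range(1,n):
        if s[i,4]<40: continue
        B=X[l==i]; c0=np.median(B[:,:2],0)
        near=(np.hypot(X[...,0]-c0[0],X[...,1]-c0[1])<.06)&(d>0)
        plate=X[near&(X[...,2]>.065+0*X[...,2])&(X[...,2]<.13)]
        out.append((np.round(c[i]),s[i,4],np.round(c0*1000),rect(plate) if len(plate)>5 else None,len(plate),np.round(np.percentile(plate[:,2],95)*1000) if len(plate) else 0))
    return out
E
python3 - <<'E'
from h import *
z=np.load('top0.npz');p,d=z['p'],z['d'];m=camera_model('top');X=cloud(d,m);H=hsv(p)
for c in cassettes(p,d,m): print(c)
v,u=np.mgrid[:420,:560]
R=np.hypot(u-345,v-203)<50
dk=R&(p.max(2)<75)&(abs(X[...,2]-.03)<.008)
(c,r)=cv2.minEnclosingCircle((X[dk][:,:2]*1000).astype(np.float32));print('platter',c,r,np.median(X[dk][:,2]))
w=R&(p.min(2)>150)&(abs(X[...,2]-.03)<.008);print('line',rect(X[w]))
po=R&(np.hypot(u-317,v-218)<15)&(X[...,2]>.07);print('post',rect(X[po]),np.median(X[po][:,2]),po.sum())
red=((H[...,0]<6)|(H[...,0]>174))&(H[...,1]>180)&(u<200)&(v>230)&(v<290)&(X[...,2]>.1);print('handle',rect(X[red]),np.percentile(X[red][:,2],[10,50,90]))
o=(abs(H[...,0].astype(int)-12)<5)&(H[...,1]>180)&(v>230)&(v<290)&(u>150)&(u<270)&(X[...,2]<.02);print('foot',rect(X[o]))
rod=(u>165)&(u<262)&(v>245)&(v<275)&(X[...,2]>.1);print('rod',rect(X[rod]),np.median(X[rod][:,2]))
for n,(a,b,r) in dict(jerry=(130,165,28),spray=(425,178,28),v1=(418,256,12),v2=(432,231,12)).items():
    k=(np.hypot(u-a,v-b)<r)&(X[...,2]>.05);print(n,np.round(np.median(X[k],0),3),np.round(X[k][:,2].max(),3))
E
```

```text
(array([194., 175.]), np.int32(134), array([650., 239.]), (array([661.5, 248. ]), 48.2, 13.1, -21.9), 94, np.float64(92.0))
(array([234., 179.]), np.int32(127), array([639., 120.]), (array([647.8, 127.8]), 48.2, 11.1, -14.3), 83, np.float64(92.0))
(array([250., 209.]), np.int32(168), array([546.,  68.]), (array([550.8,  72.9]), 49.2, 10.0, 11.9), 71, np.float64(92.0))
(array([211., 216.]), np.int32(136), array([524., 185.]), (array([532.5, 193.1]), 47.8, 10.6, -4.0), 85, np.float64(91.0))
platter (570.6912841796875, -205.36439514160156) 123.88079833984375 0.030226957011999955
line (array([ 605.3, -258.4]), 242.9, 136.9, 32.3)
post (array([400.3, -89.5]), 251.7, 18.3, -14.6) 0.08954065945123713 49
handle (array([361.5, 185.5]), 494.1, 41.9, 75.9) [0.12556184 0.12837982 0.13095262]
foot (array([399.8, 198.9]), 302.0, 81.0, 87.2)
rod (array([384.1, 104.4]), 357.8, 93.6, 70.7) 0.11917473657084132
jerry [0.659 0.401 0.132] 1.265
spray [ 0.612 -0.406  0.13 ] 1.265
v1 [ 0.407 -0.392  0.084] 1.265
v2 [ 0.475 -0.44   0.084] 1.265
```

```bash
cat >> h.py <<'E'
def go(x,y,z,yaw=None,o=None):
    """print spin (rad) needed to bring tool x to yaw (deg, mod 180), then tool-frame shift after the spin"""
    from scipy.spatial.transform import Rotation as R
    o=o or readout.get_obs(); w,a,b,c=o['tcp_rot']; M=R.from_quat([a,b,c,w]).as_matrix()
    y0=np.degrees(np.arctan2(M[1,0],M[0,0])); s=0
    if yaw is not None: s=-((yaw-y0+90)%180-90)
    M=(R.from_rotvec([0,0,0])*R.from_matrix(M)*R.from_rotvec([0,0,np.radians(s)])).as_matrix()
    print('yaw %.1f spin %.3f shift'%(y0,np.radians(s)),np.round(M.T@(np.array([x,y,z])-o['ee_pos']),4),'q6 %.2f'%o['qpos'][5])
E
python3 - <<'E'
from h import *
z=np.load('top0.npz');p,d=z['p'],z['d'];m=camera_model('top');X=cloud(d,m);H=hsv(p)
v,u=np.mgrid[:420,:560]
g=(d>0)&(X[...,2]<.3)
R=np.hypot(X[...,0]-.571,X[...,1]+.205)<.115
w=g&R&(p.min(2)>140)&(abs(X[...,2]-.03)<.012);print('line',rect(X[w]))
po=g&R&(X[...,2]>.083);print('post',rect(X[po]),np.median(X[po][:,2]),po.sum())
red=g&((H[...,0]<6)|(H[...,0]>174))&(H[...,1]>150)&(u<200)&(v>230)&(v<290)&(X[...,2]>.122);print('handle',rect(X[red]),np.percentile(X[red][:,2],[10,50,90]))
rod=g&(u>168)&(u<240)&(v>245)&(v<275)&(X[...,2]>.11);print('rod',rect(X[rod]))
P=X[po][:,:2].mean(0); go(P[0],P[1],.15); go(P[0],P[1],.052)
E
```

```text
line (array([ 571.5, -206. ]), 228.9, 13.0, 32.5)
post (array([ 513. , -118.5]), 17.7, 17.1, -6.4) 0.08987363531141956 41
handle (array([407.1, 366.2]), 122.0, 23.9, 87.1) [0.1255461  0.12835185 0.13090458]
rod (array([398.4, 185.3]), 187.7, 10.1, 87.2)
yaw 66.6 spin 0.000 shift [-0.4796  0.5178  0.0813] q6 -0.02
yaw 66.6 spin 0.000 shift [-0.4795  0.5179  0.1793] q6 -0.02
```

```bash
python3 -m inch '{"grip":[1,1,1,1,1,1,1,1],"xyz":[[-0.03,0.0324,0],[-0.03,0.0324,0],[-0.03,0.0324,0],[-0.03,0.0324,0],[-0.03,0.0324,0],[-0.03,0.0324,0],[-0.03,0.0324,0],[-0.03,0.0324,0]],"spin":[0,0,0,0,0,0,0,0]}'
python3 -m inch '{"grip":[1,1,1,1,1,1,1,1],"xyz":[[-0.03,0.0324,0],[-0.03,0.0324,0],[-0.03,0.0324,0],[-0.03,0.0324,0],[-0.03,0.0324,0],[-0.03,0.0324,0],[-0.03,0.0324,0],[-0.03,0.0324,0]],"spin":[0,0,0,0,0,0,0,0]}'
python3 -m inch '{"grip":[1,1],"xyz":[[0,0,0],[0,0,0]],"spin":[0,0]}'
python3 -c "
from h import *
go(.513,-.1183,.052)"
```

```text
time: 1.1
ee_pos: [0.3712, 0.2029, 0.2311]
tcp_rot: [-0.0, 0.836, 0.549, -0.0]
force: [-0.5, 0.1, 0.6]
finger_gap: 0.0853
time: 2.1
ee_pos: [0.5137, -0.1202, 0.2309]
tcp_rot: [-0.0, 0.836, 0.549, -0.0]
force: [0.2, 0.8, -0.6]
finger_gap: 0.0853
time: 2.35
ee_pos: [0.5129, -0.1185, 0.2308]
tcp_rot: [-0.001, 0.836, 0.549, -0.0]
force: [0.0, -0.1, 1.0]
finger_gap: 0.0855
yaw 66.6 spin 0.000 shift [0.0002 0.0003 0.1788] q6 -1.41
```

```bash
python3 -m inch '{"grip":[1,1,1,1,1,1,1,1],"xyz":[[0,0,0.0225],[0,0,0.0225],[0,0,0.0225],[0,0,0.0225],[0,0,0.0225],[0,0,0.0225],[0,0,0.022],[0,0,0.022]],"spin":[0,0,0,0,0,0,0,0]}'
python3 -m inch '{"grip":[0,0,0,0,0],"xyz":[[0,0,0],[0,0,0],[0,0,0],[0,0,0],[0,0,0]],"spin":[0,0,0,0,0]}'
python3 - <<'E'
from h import *
o=readout.get_obs();P=o['ee_pos'][:2]-[.571,-.2055];print(P,np.hypot(*P),np.degrees(np.arctan2(P[1],P[0])))
a=np.radians(np.linspace(np.degrees(np.arctan2(P[1],P[0])),180,9));Q=.105*np.stack([np.cos(a),np.sin(a)],1);D=np.diff(Q,axis=0)
t=np.radians(66.6);M=np.array([[np.cos(t),np.sin(t)],[np.sin(t),-np.cos(t)]]);print(np.round(D@M.T,4).tolist())
E
```

```text
time: 3.35
ee_pos: [0.513, -0.1174, 0.0519]
tcp_rot: [-0.0, 0.835, 0.55, 0.0]
force: [-0.0, -0.2, 0.4]
finger_gap: 0.0855
time: 3.98
ee_pos: [0.5138, -0.1186, 0.0534]
tcp_rot: [0.0, 0.836, 0.549, 0.001]
force: [-1.4, 3.2, 6.7]
finger_gap: 0.0187
[-0.05720124  0.08689042] 0.10402849671157416 123.35749758311766
[[-0.0113, -0.0064], [-0.012, -0.005], [-0.0125, -0.0035], [-0.0128, -0.0019], [-0.013, -0.0003], [-0.0129, 0.0013], [-0.0126, 0.0029], [-0.0122, 0.0044]]
```

```bash
python3 -m inch '{"grip":[0,0,0,0,0,0,0,0],"xyz":[[-0.0113,-0.0064,0],[-0.012,-0.005,0],[-0.0125,-0.0035,0],[-0.0128,-0.0019,0],[-0.013,-0.0003,0],[-0.0129,0.0013,0],[-0.0126,0.0029,0],[-0.0122,0.0044,0]],"spin":[0,0,0,0,0,0,0,0]}'
python3 -m inch '{"grip":[0,0,0],"xyz":[[0,0,0],[0,0,0],[0,0,0]],"spin":[0,0,0]}'
python3 - <<'E'
from h import *
p,d,m=shot('top','top1.png');X=cloud(d,m);g=(d>0)
R=np.hypot(X[...,0]-.571,X[...,1]+.2055)<.115
w=g&R&(p.min(2)>140)&(abs(X[...,2]-.03)<.012);print('line',rect(X[w]),readout.get_obs()['ee_pos'])
E
```

```text
time: 4.97
ee_pos: [0.4637, -0.202, 0.0528]
tcp_rot: [-0.005, 0.837, 0.548, 0.001]
force: [3.7, 47.1, 17.2]
finger_gap: 0.0185
time: 5.35
ee_pos: [0.4638, -0.2041, 0.0529]
tcp_rot: [-0.003, 0.835, 0.55, -0.001]
force: [-3.9, 9.7, 11.5]
finger_gap: 0.0189
line (array([ 570.8, -140.5]), 99.9, 10.9, 89.4) [ 0.46379363 -0.20415297  0.05285085]
```

```bash
python3 -m inch '{"grip":[1,1,1,1],"xyz":[[0,0,0],[0,0,0],[0,0,0],[0,0,0]],"spin":[0,0,0,0]}'
python3 -m inch '{"grip":[1,1,1,1,1,1,1,1],"xyz":[[0,0,-0.02],[0,0,-0.0225],[0,0,-0.0225],[0,0,-0.0225],[0,0,-0.0225],[0,0,-0.0225],[0,0,-0.0225],[0,0,-0.0225]],"spin":[0.154,0.154,0.154,0.154,0.154,0.154,0.154,0.154]}'
python3 -m inch '{"grip":[1,1,1,1,1,1,1,1],"xyz":[[0.0051,-0.0501,0],[0.0051,-0.0501,0],[0.0051,-0.0501,0],[0.0051,-0.0501,0],[0.0051,-0.0501,0],[0.0051,-0.0501,0],[0.0051,-0.0501,0],[0.0051,-0.0501,0]],"spin":[0,0,0,0,0,0,0,0]}'
python3 - <<'E'
from h import *
p,d,m=shot('top','top2.png');X=cloud(d,m);g=(d>0)
R=np.hypot(X[...,0]-.571,X[...,1]+.2055)<.115
w=g&R&(p.min(2)>140)&(abs(X[...,2]-.03)<.012);print('line',rect(X[w]))
po=g&R&(X[...,2]>.083);print('post',rect(X[po]))
for c in cassettes(p,d,m): print(c)
go(.5325,.193,.048,-4)
p,d,m=shot('wrist','w0.png');print(m)
E
```

```text
time: 5.9
ee_pos: [0.4663, -0.2068, 0.0522]
tcp_rot: [0.0, 0.836, 0.549, 0.0]
force: [0.4, 0.4, 0.7]
finger_gap: 0.0853
time: 6.9
ee_pos: [0.4661, -0.2067, 0.2304]
tcp_rot: [-0.0, 0.999, -0.038, -0.0]
force: [-0.3, -0.9, -0.4]
finger_gap: 0.0853
time: 7.9
ee_pos: [0.5351, 0.1919, 0.2298]
tcp_rot: [0.0, 0.999, -0.035, 0.0]
force: [0.6, -0.5, -0.2]
finger_gap: 0.0851
line (array([ 572.4, -206.8]), 226.9, 14.9, -89.9)
post (array([ 464.8, -205.8]), 17.3, 16.7, -0.6)
(array([234., 179.]), np.int32(129), array([638., 120.]), (array([647.4, 127.9]), 47.7, 11.5, -15.7), 81, np.float64(91.0))
(array([250., 209.]), np.int32(165), array([547.,  68.]), (array([551.,  73.]), 48.0, 10.0, 12.4), 72, np.float64(92.0))
(array([213., 215.]), np.int32(111), array([531., 182.]), (array([538.4, 191.5]), 33.9, 9.1, -2.3), 38, np.float64(92.0))
yaw -3.8 spin 0.003 shift [-0.0035  0.0061  0.1814] q6 0.40
{'fx': 325.19226210127806, 'fy': 325.19226210127806, 'cx': 276.11382817740247, 'cy': 212.48681891958864, 'cam_to_world': array([[ 0.9976772 , -0.06614078, -0.01629724,  0.5402654 ],
       [-0.06810449, -0.96355305, -0.25870311,  0.26353322],
       [ 0.00140757,  0.25921211, -0.96581939,  0.37297018],
       [ 0.        ,  0.        ,  0.        ,  1.        ]])}
```

View pics/w0.png

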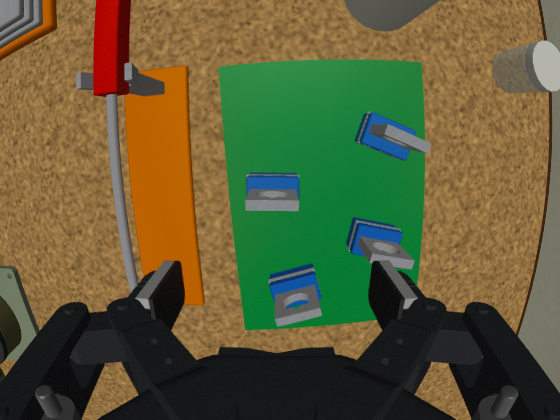

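The wrist view shows cassette D at (272,190), the others at (395,135), (380,243) and (297,295), and the skewer at left. The platter sits in its detent, with the line at 90°.

```bash
python3 -m inch '{"grip":[1,1,1,1,1,1,1,1],"xyz":[[-0.0027,-0.0025,0.0225],[0,0,0.0225],[0,0,0.0225],[0,0,0.0225],[0,0,0.0225],[0,0,0.0225],[0,0,0.0225],[0,0,0.024]],"spin":[0,0,0,0,0,0,0,0]}'
python3 -m inch '{"grip":[0,0,0,0,0],"xyz":[[0,0,0],[0,0,0],[0,0,0],[0,0,0],[0,0,0]],"spin":[0,0,0,0,0]}'
python3 -m inch '{"grip":[0,0,0,0,0,0],"xyz":[[0,0,-0.02],[0,0,-0.02],[0,0,-0.02],[0,0,-0.02],[0,0,-0.02],[0,0,0]],"spin":[0,0,0,0,0,0]}'
python3 - <<'E'
from h import *
go(.571,-.273,.078,0)
p,d,m=shot('wrist','w1.png')
E
```

```text
time: 9.0
ee_pos: [0.5324, 0.1921, 0.0477]
tcp_rot: [0.0, 0.999, -0.035, 0.0]
force: [0.4, -0.6, 0.2]
finger_gap: 0.0854
time: 9.62
ee_pos: [0.5331, 0.1932, 0.0494]
tcp_rot: [-0.0, 0.999, -0.035, 0.001]
force: [-0.4, -1.1, 5.6]
finger_gap: 0.047
time: 10.38
ee_pos: [0.5331, 0.1934, 0.1495]
tcp_rot: [-0.001, 0.999, -0.035, 0.001]
force: [-0.2, 0.4, -0.6]
finger_gap: 0.0472
yaw -4.0 spin -0.070 shift [0.0376 0.4665 0.0711] q6 0.40
```

View pics/w1.png

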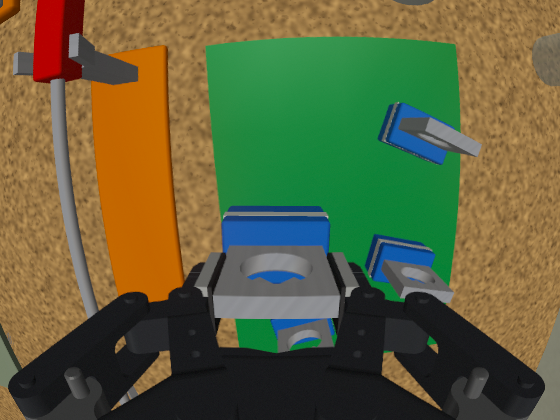

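The wrist view shows the cassette held square by its plate edges, with the eye at (277,268).

```bash
python3 -m inch '{"grip":[0,0,0,0,0,0],"xyz":[[0,0,-0.02],[0.0042,0.0467,0],[0.0042,0.0467,0],[0.0042,0.0467,0],[0.0042,0.0467,0],[0.0042,0.0467,0]],"spin":[-0.07,0,0,0,0,0]}'
python3 -m inch '{"grip":[0,0,0,0,0,0,0],"xyz":[[0.0042,0.0467,0],[0.0042,0.0467,0],[0.0042,0.0467,0],[0.0042,0.0467,0],[0.004,0.0462,0],[0,0,0],[0,0,0]],"spin":[0,0,0,0,0,0,0]}'
python3 -c "
from h import *
go(.571,-.273,.078,0)"
```

```text
time: 11.18
ee_pos: [0.5526, -0.0418, 0.1668]
tcp_rot: [-0.0, 1.0, 0.0, -0.001]
force: [1.9, -0.5, -0.3]
finger_gap: 0.0471
time: 12.05
ee_pos: [0.5735, -0.2727, 0.1668]
tcp_rot: [-0.001, 1.0, -0.0, -0.001]
force: [-0.7, -0.0, -0.1]
finger_gap: 0.0473
yaw -0.0 spin -0.000 shift [-0.0022  0.0004  0.0888] q6 -0.46
```

```bash
python3 -m inch '{"grip":[0,0,0,0,0,0,0,0],"xyz":[[-0.0022,0,0.0175],[0,0,0.0175],[0,0,0.0175],[0,0,0.0175],[0,0,0.01],[0,0,0.005],[0,0,0.0035],[0,0,0]],"spin":[0,0,0,0,0,0,0,0]}'
python3 -m inch '{"grip":[0.8,0.8,0.8],"xyz":[[0,0,0],[0,0,0],[0,0,0]],"spin":[0,0,0]}'
python3 -m inch '{"grip":[0.8,1,1,1,1],"xyz":[[0,0,-0.015],[0,0,-0.02],[0,0,-0.03],[0,0,-0.027],[0,0,0]],"spin":[0,0,0,0,0]}'
python3 -c "
from h import *
go(.551,.073,.048,12.2)"
```

```text
time: 13.05
ee_pos: [0.5721, -0.2736, 0.08]
tcp_rot: [0.0, 1.0, -0.0, 0.0]
force: [1.0, 0.1, -0.4]
finger_gap: 0.0471
time: 13.42
ee_pos: [0.5721, -0.2735, 0.0801]
tcp_rot: [0.0, 1.0, -0.0, 0.0]
force: [-0.8, -0.1, -0.5]
finger_gap: 0.0682
time: 14.05
ee_pos: [0.5735, -0.2742, 0.1753]
tcp_rot: [0.001, 1.0, -0.0, 0.003]
force: [0.1, 0.2, 0.3]
finger_gap: 0.0857
yaw -0.0 spin -0.213 shift [ 0.0508 -0.3446  0.1262] q6 -0.46
```

```bash
python3 -m inch '{"grip":[1,1,1,1,1,1,1,1],"xyz":[[0,0,0],[0,0,0],[0.0085,-0.0574,0],[0.0085,-0.0574,0],[0.0085,-0.0574,0],[0.0085,-0.0574,0],[0.0085,-0.0574,0],[0.0083,-0.0576,0]],"spin":[-0.1065,-0.1065,0,0,0,0,0,0]}'
python3 -m inch '{"grip":[1,1],"xyz":[[0,0,0.03],[0,0,0.02]],"spin":[0,0]}'
python3 -c "
from h import *
go(.551,.073,.048,12.2)"
```

```text
time: 15.05
ee_pos: [0.548, 0.0758, 0.1713]
tcp_rot: [-0.0, 0.994, 0.106, -0.0]
force: [-0.1, 0.3, 0.5]
finger_gap: 0.0856
time: 15.3
ee_pos: [0.5477, 0.0751, 0.1202]
tcp_rot: [0.0, 0.994, 0.107, -0.001]
force: [0.2, -0.2, -0.2]
finger_gap: 0.0851
yaw 12.3 spin 0.002 shift [0.003  0.0028 0.0722] q6 -0.10
```

```bash
python3 -m inch '{"grip":[1,1,1,1],"xyz":[[0.003,0.0028,0.02],[0,0,0.02],[0,0,0.02],[0,0,0.012]],"spin":[0,0,0,0]}'
python3 -m inch '{"grip":[0,0,0,0,0],"xyz":[[0,0,0],[0,0,0],[0,0,0],[0,0,0],[0,0,0]],"spin":[0,0,0,0,0]}'
python3 -m inch '{"grip":[0,0,0,0,0,0,0],"xyz":[[0,0,-0.02],[0,0,-0.02],[0,0,-0.02],[0,0,-0.02],[0,0,-0.02],[0,0,-0.02],[0,0,0]],"spin":[0,0,0,0,0,0.1065,0.1065]}'
python3 -m inch '{"grip":[0,0,0,0,0,0,0,0],"xyz":[[0.003,0.043,0],[0.003,0.043,0],[0.003,0.043,0],[0.003,0.043,0],[0.003,0.043,0],[0.0025,0.043,0],[0.0025,0.043,0],[0,0,0]],"spin":[0,0,0,0,0,0,0,0]}'
python3 -c "
from h import *
go(.571,-.228,.078,0)"
```

```text
time: 15.8
ee_pos: [0.5513, 0.0719, 0.0483]
tcp_rot: [-0.0, 0.994, 0.106, -0.001]
force: [0.3, -0.5, 0.5]
finger_gap: 0.0854
time: 16.42
ee_pos: [0.5529, 0.0721, 0.0506]
tcp_rot: [-0.0, 0.994, 0.106, 0.001]
force: [0.1, 0.6, 5.1]
finger_gap: 0.0474
time: 17.3
ee_pos: [0.5532, 0.0721, 0.1713]
tcp_rot: [-0.0, 1.0, -0.002, 0.002]
force: [0.6, -0.6, -0.3]
finger_gap: 0.047
time: 18.3
ee_pos: [0.572, -0.2317, 0.1691]
tcp_rot: [0.0, 1.0, -0.002, -0.0]
force: [-0.6, 0.6, -0.3]
finger_gap: 0.0473
yaw -0.2 spin -0.004 shift [-0.001  -0.0037  0.0911] q6 -0.40
```

```bash
python3 -m inch '{"grip":[0,0,0,0,0,0,0,0],"xyz":[[-0.001,-0.0037,0.0175],[0,0,0.0175],[0,0,0.0175],[0,0,0.0175],[0,0,0.01],[0,0,0.006],[0,0,0.005],[0,0,0]],"spin":[0,0,0,0,0,0,0,0]}'
python3 -m inch '{"grip":[0.8,0.8,0.8],"xyz":[[0,0,0],[0,0,0],[0,0,0]],"spin":[0,0,0]}'
python3 -m inch '{"grip":[0.8,1,1,1,1,1],"xyz":[[0,0,-0.015],[0,0,-0.02],[0,0,-0.03],[0,0,-0.027],[0,0,0],[0,0,0]],"spin":[0,0,0,0,0.13,0.13]}'
python3 - <<'E'
from h import *
p,d,m=shot('top')
for c in cassettes(p,d,m): print(c)
go(.6474,.128,.048,-15)
E
```

```text
time: 19.3
ee_pos: [0.5716, -0.2253, 0.0791]
tcp_rot: [0.0, 1.0, 0.0, 0.0]
force: [-0.6, 0.1, -0.9]
finger_gap: 0.0472
time: 19.68
ee_pos: [0.5714, -0.2254, 0.0789]
tcp_rot: [0.0, 1.0, -0.0, 0.0]
force: [-0.2, -0.8, 0.5]
finger_gap: 0.068
time: 20.42
ee_pos: [0.5717, -0.2255, 0.1726]
tcp_rot: [0.0, 0.991, -0.132, 0.001]
force: [0.5, -0.2, -0.2]
finger_gap: 0.0854
(array([194., 175.]), np.int32(132), array([651., 239.]), (array([661.6, 247.9]), 48.3, 12.6, -22.1), 94, np.float64(93.0))
(array([234., 179.]), np.int32(131), array([637., 120.]), (array([647.8, 127.4]), 48.9, 11.6, -17.5), 82, np.float64(90.0))
yaw -15.3 spin -0.005 shift [-0.0185 -0.361   0.1242] q6 -0.13
```

```bash
python3 -m inch '{"grip":[1,1,1,1,1,1,1,1],"xyz":[[-0.0026,-0.0516,0],[-0.0026,-0.0516,0],[-0.0026,-0.0516,0],[-0.0026,-0.0516,0],[-0.0026,-0.0516,0],[-0.0026,-0.0516,0],[-0.0026,-0.0516,0],[0,0,0.03]],"spin":[0,0,0,0,0,0,0,0]}'
python3 -m inch '{"grip":[1,1],"xyz":[[0,0,0.02],[0,0,0]],"spin":[0,0]}'
python3 -c "
from h import *
go(.6474,.128,.048,-16)"
```

```text
time: 21.48
ee_pos: [0.6491, 0.1327, 0.1437]
tcp_rot: [-0.002, 0.992, -0.126, 0.004]
force: [-0.2, -1.0, -0.5]
finger_gap: 0.0852
time: 21.72
ee_pos: [0.6456, 0.1285, 0.1198]
tcp_rot: [0.0, 0.992, -0.129, -0.001]
force: [0.5, 0.4, 0.1]
finger_gap: 0.0853
yaw -14.8 spin 0.021 shift [ 0.002  -0.0001  0.0718] q6 0.44
```

```bash
python3 -m inch '{"grip":[1,1,1,1],"xyz":[[0.002,0,0.02],[0,0,0.02],[0,0,0.02],[0,0,0.012]],"spin":[0.02,0,0,0]}'
python3 -m inch '{"grip":[0,0,0,0,0],"xyz":[[0,0,0],[0,0,0],[0,0,0],[0,0,0],[0,0,0]],"spin":[0,0,0,0,0]}'
python3 -m inch '{"grip":[0,0,0,0,0,0,0],"xyz":[[0,0,-0.02],[0,0,-0.02],[0,0,-0.02],[0,0,-0.02],[0,0,-0.02],[0,0,-0.02],[0,0,0]],"spin":[0,0,0,0,0,-0.14,-0.14]}'
python3 -m inch '{"grip":[0,0,0,0,0,0,0,0],"xyz":[[-0.0109,0.0439,0],[-0.0109,0.0439,0],[-0.0109,0.0439,0],[-0.0109,0.0439,0],[-0.0109,0.0439,0],[-0.0109,0.0439,0],[-0.0109,0.0439,0],[0,0,0]],"spin":[0,0,0,0,0,0,0,0]}'
python3 -m inch '{"grip":[0],"xyz":[[0,0,0]],"spin":[0]}'
python3 -c "
from h import *
go(.571,-.179,.078,0)"
```

```text
time: 22.22
ee_pos: [0.6491, 0.1278, 0.0494]
tcp_rot: [-0.0, 0.99, -0.139, 0.001]
force: [0.6, 0.2, -0.4]
finger_gap: 0.0851
time: 22.85
ee_pos: [0.6493, 0.1281, 0.0502]
tcp_rot: [-0.0, 0.99, -0.139, 0.001]
force: [-1.5, 0.6, 6.2]
finger_gap: 0.0472
time: 23.72
ee_pos: [0.6494, 0.1281, 0.1706]
tcp_rot: [-0.0, 1.0, 0.002, 0.002]
force: [-0.4, -0.8, -0.1]
finger_gap: 0.047
time: 24.72
ee_pos: [0.5712, -0.1821, 0.1685]
tcp_rot: [0.0, 1.0, -0.002, -0.0]
force: [0.8, -0.2, -0.3]
finger_gap: 0.0471
time: 24.85
ee_pos: [0.5721, -0.179, 0.1686]
tcp_rot: [-0.0, 1.0, -0.0, -0.0]
force: [-0.1, -0.1, -0.3]
finger_gap: 0.0474
yaw -0.0 spin -0.000 shift [-0.0011  0.0001  0.0906] q6 -0.32
```

```bash
python3 -m inch '{"grip":[0,0,0,0,0,0,0,0],"xyz":[[-0.0011,0,0.0175],[0,0,0.0175],[0,0,0.0175],[0,0,0.0175],[0,0,0.01],[0,0,0.006],[0,0,0.004],[0,0,0]],"spin":[0,0,0,0,0,0,0,0]}'
python3 -m inch '{"grip":[0.8,0.8,0.8],"xyz":[[0,0,0],[0,0,0],[0,0,0]],"spin":[0,0,0]}'
python3 -m inch '{"grip":[0.8,1,1,1,1,1,1],"xyz":[[0,0,-0.015],[0,0,-0.02],[0,0,-0.03],[0,0,-0.027],[0,0,0],[0,0,0],[0,0,0]],"spin":[0,0,0,0,0.128,0.128,0.128]}'
python3 - <<'E'
from h import *
go(.661,.247,.048,-22)
E
```

```text
time: 25.85
ee_pos: [0.5712, -0.1793, 0.0789]
tcp_rot: [-0.0, 1.0, 0.0, 0.0]
force: [-0.1, -0.2, -1.3]
finger_gap: 0.0473
time: 26.22
ee_pos: [0.5713, -0.1795, 0.0791]
tcp_rot: [0.0, 1.0, -0.0, 0.0]
force: [-0.4, 0.4, 0.4]
finger_gap: 0.0686
time: 27.1
ee_pos: [0.5714, -0.1795, 0.1722]
tcp_rot: [0.0, 0.981, -0.193, 0.001]
force: [0.3, 0.1, 0.2]
finger_gap: 0.0853
yaw -22.2 spin -0.004 shift [-0.0769 -0.429   0.1241] q6 0.06
```

```bash
python3 -m inch '{"grip":[1,1,1,1,1,1,1,1],"xyz":[[-0.0096,-0.0536,0],[-0.0096,-0.0536,0],[-0.0096,-0.0536,0],[-0.0096,-0.0536,0],[-0.0096,-0.0536,0],[-0.0096,-0.0536,0],[-0.0096,-0.0536,0],[-0.0096,-0.0536,0]],"spin":[0,0,0,0,0,0,0,0]}'
python3 -m inch '{"grip":[1,1,1],"xyz":[[0,0,0.03],[0,0,0.02],[0,0,0]],"spin":[0,0,0]}'
python3 -c "
from h import *
go(.661,.247,.049,-22)
p,d,m=shot('top')
for c in cassettes(p,d,m): print(c)"
```

```text
time: 28.1
ee_pos: [0.661, 0.2488, 0.1723]
tcp_rot: [-0.0, 0.982, -0.191, 0.001]
force: [1.3, -0.3, 0.8]
finger_gap: 0.0857
time: 28.48
ee_pos: [0.6597, 0.2468, 0.1199]
tcp_rot: [0.001, 0.982, -0.191, -0.001]
force: [-0.6, -0.5, -0.4]
finger_gap: 0.0854
yaw -22.0 spin 0.000 shift [ 0.0013 -0.0008  0.0709] q6 0.73
(array([196., 174.]), np.int32(106), array([655., 236.]), (array([679.1, 236.8]), 7.4, 2.9, -13.4), 11, np.float64(89.0))
```

```bash
python3 -m inch '{"grip":[1,1,1,1],"xyz":[[0.001,0,0.02],[0,0,0.02],[0,0,0.02],[0,0,0.011]],"spin":[0,0,0,0]}'
python3 -m inch '{"grip":[0,0,0,0,0],"xyz":[[0,0,0],[0,0,0],[0,0,0],[0,0,0],[0,0,0]],"spin":[0,0,0,0,0]}'
python3 -m inch '{"grip":[0,0,0,0,0,0,0],"xyz":[[0,0,-0.02],[0,0,-0.02],[0,0,-0.02],[0,0,-0.02],[0,0,-0.02],[0,0,-0.02],[0,0,0]],"spin":[0,0,0,0,-0.128,-0.128,-0.128]}'
python3 -m inch '{"grip":[0,0,0,0,0,0,0,0],"xyz":[[-0.0113,0.0475,0],[-0.0113,0.0475,0],[-0.0113,0.0475,0],[-0.0113,0.0475,0],[-0.0113,0.0475,0],[-0.0113,0.0475,0],[-0.0113,0.0475,0],[-0.0113,0.0475,0]],"spin":[0,0,0,0,0,0,0,0]}'
python3 -m inch '{"grip":[0,0],"xyz":[[0,0,0],[0,0,0]],"spin":[0,0]}'
python3 - <<'E'
from h import *
go(.571,-.133,.078,0)
p,d,m=shot('side','s1.png')
E
```

```text
time: 29.02
ee_pos: [0.6621, 0.2465, 0.0507]
tcp_rot: [-0.0, 0.982, -0.191, 0.001]
force: [0.3, -0.5, -0.4]
finger_gap: 0.0858
time: 29.65
ee_pos: [0.6622, 0.2469, 0.0514]
tcp_rot: [-0.001, 0.982, -0.191, 0.001]
force: [-0.7, 0.2, 5.5]
finger_gap: 0.0474
time: 30.52
ee_pos: [0.6624, 0.2469, 0.1718]
tcp_rot: [-0.001, 1.0, 0.002, 0.002]
force: [-0.0, -1.1, -0.3]
finger_gap: 0.0473
time: 31.52
ee_pos: [0.5704, -0.1349, 0.1696]
tcp_rot: [-0.0, 1.0, 0.0, -0.0]
force: [0.5, 0.2, 0.1]
finger_gap: 0.047
time: 31.78
ee_pos: [0.5711, -0.1331, 0.1696]
tcp_rot: [-0.0, 1.0, -0.0, -0.0]
force: [-0.3, -0.6, -1.1]
finger_gap: 0.047
yaw -0.0 spin -0.001 shift [-0.     -0.      0.0916] q6 -0.25
```

View pics/s1.png

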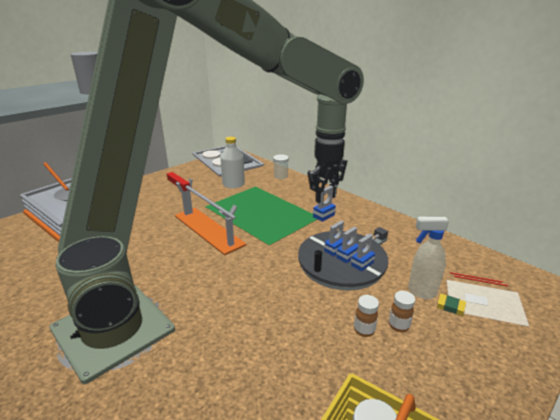

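The side view shows three cassettes in a row on the white line at (335,238), (348,247) and (363,258), with the fourth held at (323,208).

```bash
python3 -m inch '{"grip":[0,0,0,0,0,0,0,0],"xyz":[[0,0,0.0175],[0,0,0.0175],[0,0,0.0175],[0,0,0.0175],[0,0,0.01],[0,0,0.006],[0,0,0.0045],[0,0,0]],"spin":[0,0,0,0,0,0,0,0]}'
python3 -m inch '{"grip":[0.8,0.8,0.8],"xyz":[[0,0,0],[0,0,0],[0,0,0]],"spin":[0,0,0]}'
python3 -m inch '{"grip":[0.8,1,1,1,1,1],"xyz":[[0,0,-0.015],[0,0,-0.02],[0,0,-0.03],[0,0,-0.027],[0,0,-0.03],[0,0,-0.03]],"spin":[0,0,0,0,0.05,0]}'
python3 - <<'E'
from h import *
# skewer grip point: origin (.4078,.381) moved 25 mm to -y
go(.4066,.356,.23,-2.8)
E
```

```text
time: 32.83
ee_pos: [0.5715, -0.1334, 0.0797]
tcp_rot: [0.0, 1.0, 0.0, 0.001]
force: [0.0, -0.3, -0.6]
finger_gap: 0.0472
time: 33.2
ee_pos: [0.5712, -0.1335, 0.0794]
tcp_rot: [-0.0, 1.0, -0.0, 0.0]
force: [-0.2, -0.4, 0.5]
finger_gap: 0.0683
time: 33.95
ee_pos: [0.5711, -0.1334, 0.2335]
tcp_rot: [0.0, 1.0, -0.025, 0.001]
force: [0.0, 0.8, 0.3]
finger_gap: 0.0853
yaw -2.9 spin -0.001 shift [-0.1882 -0.4808  0.0032] q6 -0.20
```

```bash
python3 -m inch '{"grip":[1,1,1,1,1,1,1,1],"xyz":[[-0.0235,-0.06,0],[-0.0235,-0.06,0],[-0.0235,-0.06,0],[-0.0235,-0.06,0],[-0.0235,-0.06,0],[-0.0235,-0.06,0],[-0.0235,-0.06,0],[-0.0235,-0.06,0]],"spin":[0,0,0,0,0,0,0,0]}'
python3 -m inch '{"grip":[1,1,1],"xyz":[[0,0,0.03],[0,0,0.03],[0,0,0]],"spin":[0,0,0]}'
python3 - <<'E'
from h import *
p,d,m=shot('top','t3.png');X=cloud(d,m);Z=X[...,2]
R=(np.hypot(X[...,0]-.571,X[...,1]+.2055)<.13)&(d>0)
k=(R&(Z>.093)&(Z<.13)).astype(np.uint8);n,l,s,c=cv2.connectedComponentsWithStats(k)
for i in range(1,n):
    if s[i,4]>15: print(c[i],s[i,4],rect(X[l==i]),np.percentile(X[l==i][:,2],95))
w=R&(p.min(2)>140)&(abs(Z-.03)<.006);po=R&(Z>.083)&(Z<.095)&(X[...,0]<.5);print('post',rect(X[po]))
for c in cassettes(p,d,m): print(c)
go(.4066,.356,.097,-2.8)
p,d,m=shot('wrist','w3.png')
E
```

```text
time: 34.95
ee_pos: [0.4115, 0.3426, 0.2328]
tcp_rot: [-0.001, 1.0, -0.025, 0.001]
force: [1.2, -0.1, 0.1]
finger_gap: 0.0858
time: 35.33
ee_pos: [0.4111, 0.34, 0.1703]
tcp_rot: [0.001, 1.0, -0.025, -0.002]
force: [1.8, 0.4, 0.4]
finger_gap: 0.0855
[322.40789474 195.57894737] 76 (array([ 569.8, -132.7]), 48.8, 10.2, -0.8) 0.12050547885313606
[339.175  194.8375] 80 (array([ 570.7, -179.7]), 48.6, 10.1, 0.9) 0.11880719849409291
[355.15116279 194.80232558] 86 (array([ 570.2, -223.5]), 48.3, 11.0, -1.0) 0.1195878599532621
[372.86170213 194.9893617 ] 94 (array([ 570.4, -273.2]), 48.7, 11.3, -0.6) 0.11906495545178566
post (array([ 464.9, -204.5]), 17.7, 17.3, -45.3)
(array([333., 199.]), np.int32(57), array([ 580., -165.]), (array([ 570., -169.]), 108.2, 53.1, 89.7), 384, np.float64(119.0))
yaw -2.9 spin -0.001 shift [-0.0063 -0.0151  0.0749] q6 0.72
```

View pics/t3.png

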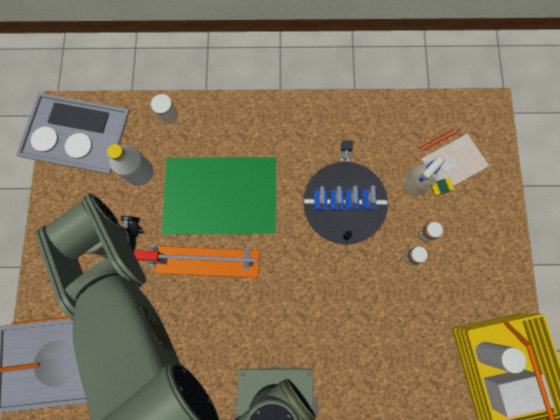

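View pics/w3.png

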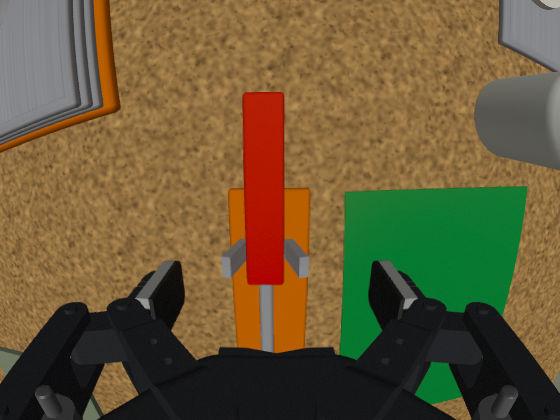

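The top view shows four cassettes in a row on the white line from (322,200) to (373,198), with the mat empty and the bystanders unmoved. The wrist view shows the red handle at (264,190) centred between the fingers, with the saddle at (265,258).

```bash
python3 -m inch '{"grip":[1,1,1,1,1],"xyz":[[-0.0063,-0.0151,0],[0,0,0.0225],[0,0,0.0225],[0,0,0.02],[0,0,0.0095]],"spin":[0,0,0,0,0]}'
python3 -m inch '{"grip":[0,0,0,0,0,0],"xyz":[[0,0,0],[0,0,0],[0,0,0],[0,0,0],[0,0,0],[0,0,0]],"spin":[0,0,0,0,0,0]}'
python3 -m inch '{"grip":[0,0,0,0,0,0,0,0],"xyz":[[0,0,-0.01],[0,0,-0.015],[0,0,-0.02],[0,0,-0.02],[0,0,-0.02],[0,0,-0.02],[0,0,-0.01],[0,0,0]],"spin":[0,0,0,0,0,0,0,0]}'
python3 - <<'E'
from h import *
p,d,m=shot('top');X=cloud(d,m);Z=X[...,2]
k=(Z>.16)&(Z<.26)&(d>0)&(X[...,1]<.28)&(X[...,1]>0)&(abs(X[...,0]-.4)<.06);R=X[k];print(k.sum(),rect(R))
for a in range(0,280,30):
    q=R[(R[:,1]*1000>a)&(R[:,1]*1000<a+30)]
    if len(q): print(a,np.round(q.mean(0)*1000,1))
o=readout.get_obs();print(o['ee_pos'],o['force'],o['ft_torque'])
p,d,m=shot('side','s4.png')
E
```

```text
time: 36.05
ee_pos: [0.4068, 0.3569, 0.0969]
tcp_rot: [-0.0, 1.0, -0.025, 0.0]
force: [1.3, 0.3, -0.5]
finger_gap: 0.0856
time: 36.8
ee_pos: [0.4069, 0.3564, 0.0976]
tcp_rot: [-0.001, 1.0, -0.025, 0.0]
force: [-0.9, 0.2, 5.8]
finger_gap: 0.0232
time: 37.8
ee_pos: [0.4069, 0.3562, 0.2126]
tcp_rot: [-0.001, 1.0, -0.025, 0.001]
force: [0.6, 0.6, -1.8]
finger_gap: 0.0233
408 (array([397.7, 161.1]), 237.5, 10.3, 87.1)
30 [391.6  51.5 232.7]
60 [393.   74.5 233.4]
90 [394.1 104.8 233.9]
120 [396.4 134.2 233.6]
150 [397.2 165.5 233.6]
180 [399.3 195.2 234.2]
210 [400.7 225.5 233.6]
240 [402.1 255.1 234.1]
270 [402.8 275.2 234.2]
[0.4065534  0.35593594 0.21175864] [ 0.4940857   0.14225654 -2.2666559 ] [ 0.04619877  0.00757317 -0.00906372]
```

View pics/s4.png

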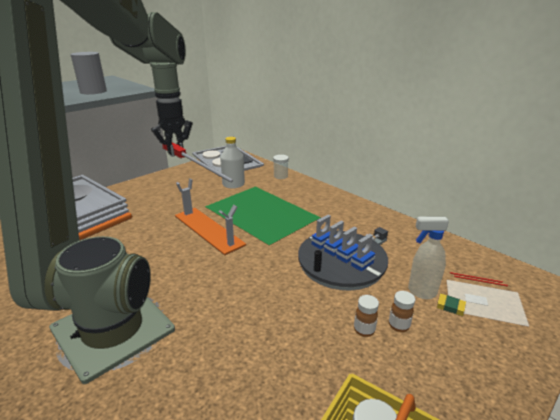

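The side view shows the skewer held level, its rod running from (180,150) to (232,180). Before choosing the insertion depth, I'll check how much room the tip has to the spray bottle.

Run:
```python
from h import *
z=np.load('side0.npz');m=camera_model('side');X=cloud(z['d'],m)
k=(z['d']>0)&(X[...,2]>.06)&(X[...,2]<.13)&(np.hypot(X[...,0]-.6,X[...,1]+.39)<.09);P=X[k]
print(k.sum(),P.min(0),P.max(0),np.percentile(P,[5,50,95],axis=0).round(3).tolist())
n=(P[:,:2]*1000).astype(np.float32);A=np.c_[2*n,np.ones(len(n))];s=np.linalg.lstsq(A,(n**2).sum(1),rcond=None)[0];print('circle',s[:2],np.sqrt(s[2]+s[0]**2+s[1]**2))
go(.5708,.235,.15,0)
```

```text
846 [ 0.58869329 -0.45957562  0.06005653] [ 0.64882813 -0.38792023  0.12998017] [[0.592, -0.457, 0.065], [0.601, -0.434, 0.097], [0.628, -0.397, 0.127]]
circle [ 624.48534323 -423.40935768] 31.121975945778438
yaw -2.9 spin -0.050 shift [0.1645 0.1207 0.0612] q6 0.75
```

```bash
python3 -m inch '{"grip":[0,0,0,0,0,0,0,0],"xyz":[[0,0,0],[0.0235,0.0172,0],[0.0235,0.0172,0],[0.0235,0.0172,0],[0.0235,0.0172,0],[0.0235,0.0172,0],[0.0235,0.0172,0],[0.0235,0.0172,0]],"spin":[-0.05,0,0,0,0,0,0,0]}'
python3 -m inch '{"grip":[0,0,0,0,0,0,0,0],"xyz":[[0,0,0.02],[0,0,0.02],[0,0,0.02],[0,0,0.02],[0,0,0.02],[0,0,0.02],[0,0,0.02],[0,0,0]],"spin":[0,0,0,0,0,0,0,0]}'
python3 - <<'E'
from h import *
p,d,m=shot('top','t5.png');X=cloud(d,m);Z=X[...,2]
k=(Z>.06)&(Z<.12)&(d>0)&(X[...,1]<.16)&(X[...,1]>-.1)&(abs(X[...,0]-.571)<.04);R=X[k];print(k.sum(),rect(R))
for a in range(-100,160,30):
    q=R[(R[:,1]*1000>a)&(R[:,1]*1000<a+30)]
    if len(q): print(a,np.round(np.median(q,0)*1000,1))
go(.5708,-.045,.069,0)
E
```

```text
time: 38.9
ee_pos: [0.5714, 0.2349, 0.2104]
tcp_rot: [0.0, 1.0, -0.0, -0.001]
force: [0.9, 1.3, -2.0]
finger_gap: 0.0229
time: 39.9
ee_pos: [0.5694, 0.235, 0.0692]
tcp_rot: [0.001, 1.0, 0.0, -0.003]
force: [-0.0, 0.7, -1.3]
finger_gap: 0.0229
328 (array([569.8,  40.5]), 235.9, 10.9, 89.8)
-100 [569.4 -74.5  91.3]
-70 [568.4 -54.9  90.7]
-40 [568.9 -24.1  91. ]
-10 [568.3   4.1  90.1]
20 [569.3  34.8  90.1]
50 [570.4  65.7  90.1]
80 [569.7  94.1  90. ]
110 [569.4 124.8  89.1]
140 [568.  150.3  92.6]
yaw 0.0 spin 0.000 shift [0.0003 0.2804 0.0019] q6 0.37
```

```bash
python3 -m inch '{"grip":[0,0,0,0,0,0,0,0],"xyz":[[0.0005,0.012,0],[0,0.015,0],[0,0.015,0],[0,0.015,0],[0,0.015,0],[0,0.015,0],[0,0.015,0],[0,0.015,0]],"spin":[0,0,0,0,0,0,0,0]}'
python3 -m inch '{"grip":[0,0,0,0,0,0,0,0],"xyz":[[0,0.018,0],[0,0.018,0],[0,0.018,0],[0,0.018,0],[0,0.018,0],[0,0.018,0],[0,0.018,0],[0,0.018,0]],"spin":[0,0,0,0,0,0,0,0]}'
python3 -m inch '{"grip":[0,0,0],"xyz":[[0,0.014,0],[0,0.005,0],[0,0,0]],"spin":[0,0,0]}'
python3 - <<'E'
from h import *
go(.5708,-.045,.069,0)
p,d,m=shot('side','s6.png');q=cv2.resize(p[170:320,270:470],(800,600),interpolation=cv2.INTER_CUBIC);cv2.imwrite('pics/s6c.png',q[...,::-1])
E
```

```text
time: 40.95
ee_pos: [0.5717, 0.1177, 0.0718]
tcp_rot: [-0.0, 1.0, -0.0, 0.0]
force: [0.4, 0.4, -1.8]
finger_gap: 0.0231
time: 41.95
ee_pos: [0.5717, -0.0265, 0.0718]
tcp_rot: [-0.0, 1.0, -0.0, 0.0]
force: [1.0, -0.6, -2.0]
finger_gap: 0.023
time: 42.32
ee_pos: [0.5717, -0.0445, 0.0718]
tcp_rot: [-0.0, 1.0, -0.0, -0.0]
force: [0.0, 1.2, -1.5]
finger_gap: 0.0234
yaw -0.0 spin -0.001 shift [-0.0009  0.0005  0.0028] q6 -0.10
```

View pics/s6c.png

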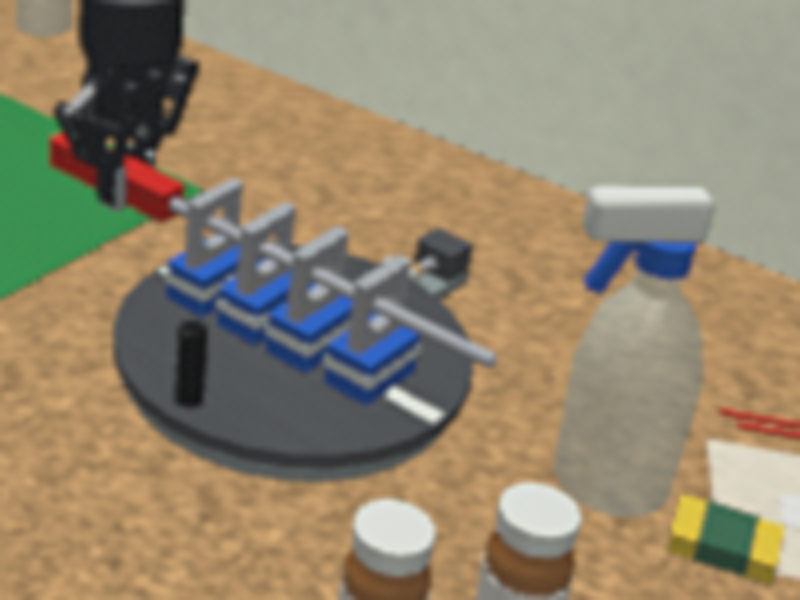

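The crop shows the rod running through all four eyes, with its tip out at (490,358), clear of the spray bottle.

```bash
python3 -m inch '{"grip":[0,0,0,0,0,0,0,0],"xyz":[[0,0,-0.005],[0,0,-0.005],[0,0,-0.005],[0,0,-0.007],[0,0,-0.01],[0,0,-0.01],[0,0,-0.01],[0,0,-0.01]],"spin":[0,0,0,0,0,0,0,0]}'
python3 -m inch '{"grip":[0,0,0,0,0,0,0,0],"xyz":[[0,0,-0.01],[0,0,-0.005],[0,0,0],[0,0,0],[0,0,0],[0,0,0],[0,0,0],[0,0,0]],"spin":[0,0,0,0,0,0,0,0]}'
python3 - <<'E'
from h import *
p,d,m=shot('side','s7.png');q=cv2.resize(p[150:300,270:470],(800,600),interpolation=cv2.INTER_CUBIC);cv2.imwrite('pics/s7c.png',q[...,::-1])
p,d,m=shot('top');X=cloud(d,m);Z=X[...,2]
k=(Z>.1)&(Z<.2)&(d>0)&(X[...,1]<-.1)&(X[...,1]>-.375)&(abs(X[...,0]-.571)<.012);R=X[k]
for a in range(-380,-80,20):
    q=R[(R[:,1]*1000>a)&(R[:,1]*1000<a+20)]
    if len(q): print(a,len(q),np.round(np.median(q,0)*1000,1),np.round(np.percentile(q[:,2]*1000,[10,90])))
E
```

```text
time: 43.38
ee_pos: [0.5717, -0.0443, 0.1346]
tcp_rot: [-0.0, 1.0, 0.0, 0.0]
force: [0.5, -0.0, -4.1]
finger_gap: 0.0233
time: 44.38
ee_pos: [0.5717, -0.0443, 0.1488]
tcp_rot: [-0.0, 1.0, -0.0, -0.0]
force: [-0.3, 0.4, -3.8]
finger_gap: 0.0233
-360 21 [ 571.3 -350.   168.1] [165. 171.]
-340 29 [ 570.4 -330.3  168.3] [164. 171.]
-320 31 [ 569.3 -310.4  168.4] [164. 171.]
-300 29 [ 569.2 -291.3  167.2] [162. 171.]
-280 89 [ 568.5 -269.3  172.1] [129. 183.]
-260 54 [ 569.1 -255.1  163.2] [115. 171.]
-240 55 [ 569.9 -226.2  179.5] [137. 183.]
-220 79 [ 568.8 -212.3  138.8] [121. 173.]
-200 47 [ 569.  -192.6  170.1] [130. 182.]
-180 89 [ 568.9 -171.4  166.7] [127. 183.]
-160 49 [ 569.2 -149.   168.5] [130. 171.]
-140 79 [ 569.8 -128.5  172.2] [129. 183.]
-120 14 [ 567.1 -117.5  131.7] [128. 170.]
```

View pics/s7c.png

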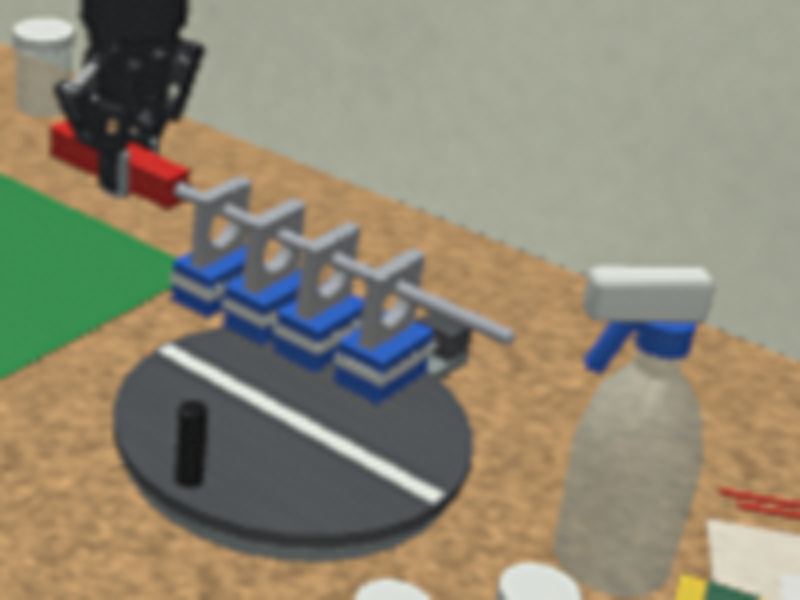

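The crop shows all four cassettes hanging level on the rod, well clear of the platter.

```bash
python3 -m inch '{"grip":[0,0,0,0,0,0,0,0],"xyz":[[0,0,-0.008],[0,0,-0.013],[0,0,-0.013],[0,0,-0.013],[0,0,-0.013],[0,0,-0.012],[0,0,-0.008],[0,0,0]],"spin":[0,0,0.01,0.02,0.01,0.01,0,0]}'
python3 -c "
from h import *
go(.4066,.356,.229,-2.8)"
```

```text
time: 45.48
ee_pos: [0.572, -0.0444, 0.2295]
tcp_rot: [0.0, 1.0, -0.025, 0.001]
force: [-0.8, 0.5, -4.5]
finger_gap: 0.0233
yaw -2.9 spin -0.001 shift [-1.848e-01 -3.918e-01  2.000e-04] q6 -0.05
```

```bash
python3 -m inch '{"grip":[0,0,0,0,0,0,0],"xyz":[[-0.0026,-0.0054,0],[-0.0051,-0.0109,0],[-0.0077,-0.0163,0],[-0.0103,-0.0218,0],[-0.0103,-0.0218,0],[-0.0103,-0.0218,0],[-0.0103,-0.0218,0]],"spin":[0,0,0,0,0,0,0]}'
python3 -m inch '{"grip":[0,0,0,0,0,0,0],"xyz":[[-0.0103,-0.0218,0],[-0.0103,-0.0218,0],[-0.0103,-0.0218,0],[-0.0103,-0.0218,0],[-0.0103,-0.0218,0],[-0.0103,-0.0218,0],[-0.0103,-0.0218,0]],"spin":[0,0,0,0,0,0,0]}'
python3 -m inch '{"grip":[0,0,0,0,0,0,0,0],"xyz":[[-0.0103,-0.0218,0],[-0.0103,-0.0218,0],[-0.0103,-0.0218,0],[-0.0103,-0.0218,0],[-0.0077,-0.0163,0],[-0.0051,-0.0109,0],[-0.0026,-0.0054,0],[0,0,0]],"spin":[0,0,0,0,0,0,0,0]}'
python3 -m inch '{"grip":[0,0,0,0],"xyz":[[0,0,0],[0,0,0],[0,0,0],[0,0,0]],"spin":[0,0,0,0]}'
python3 - <<'E'
from h import *
go(.4068,.356,.097,-2.8)
p,d,m=shot('top','t8.png');X=cloud(d,m);Z=X[...,2]
k=(Z>.2)&(Z<.3)&(d>0)&(X[...,1]<.08)&(X[...,1]>0)&(abs(X[...,0]-.395)<.03);print(rect(X[k]),X[k][:,2].mean())
E
```

```text
time: 46.35
ee_pos: [0.5201, 0.0799, 0.2288]
tcp_rot: [-0.0, 1.0, -0.025, -0.0]
force: [-1.0, 0.0, -3.2]
finger_gap: 0.0234
time: 47.22
ee_pos: [0.4556, 0.2357, 0.2289]
tcp_rot: [-0.0, 1.0, -0.025, 0.0]
force: [-0.1, -0.5, -3.9]
finger_gap: 0.0231
time: 48.22
ee_pos: [0.4062, 0.3566, 0.2288]
tcp_rot: [0.0, 1.0, -0.025, 0.0]
force: [-0.3, 0.3, -3.6]
finger_gap: 0.0229
time: 48.72
ee_pos: [0.4063, 0.3565, 0.2289]
tcp_rot: [-0.0, 1.0, -0.025, 0.0]
force: [0.1, 0.2, -3.3]
finger_gap: 0.023
yaw -2.9 spin -0.001 shift [0.0005 0.0005 0.1319] q6 0.75
(array([391.3,  61.3]), 35.7, 9.7, 89.8) 0.24850377166547202
```

View pics/t8.png

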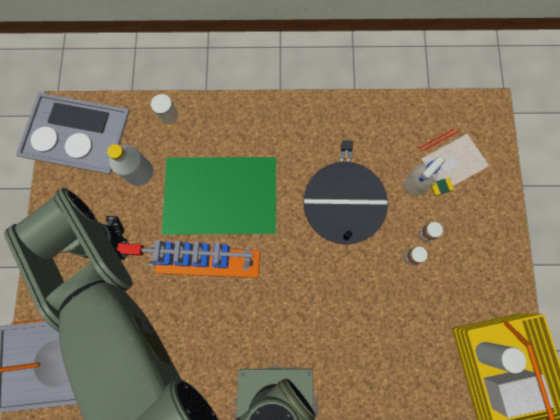

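The top view shows the four cassettes at (165–220, 253) over the stand between its posts. The bystanders are unchanged.

```bash
python3 -m inch '{"grip":[0,0,0,0,0,0,0,0],"xyz":[[0.0005,0,0.01],[0,0,0.018],[0,0,0.018],[0,0,0.018],[0,0,0.018],[0,0,0.015],[0,0,0.01],[0,0,0.008]],"spin":[0,0,0,0,0,0,0,0]}'
python3 -m inch '{"grip":[0,0,0,0,0,0,0,0],"xyz":[[0,0,0.005],[0,0,0.005],[0,0,0.004],[0,0,0.002],[0,0,0],[0,0,0],[0,0,0],[0,0,0]],"spin":[0,0,0,0,0,0,0,0]}'
python3 - <<'E'
from h import *
go(.4068,.356,.097,-2.8)
p,d,m=shot('side','s9.png');q=cv2.resize(p[130:280,130:330],(800,600),interpolation=cv2.INTER_CUBIC);cv2.imwrite('pics/s9c.png',q[...,::-1])
E
```

```text
time: 49.78
ee_pos: [0.4068, 0.3567, 0.1133]
tcp_rot: [-0.0, 1.0, -0.025, 0.0]
force: [0.2, -1.0, -3.5]
finger_gap: 0.0231
time: 50.78
ee_pos: [0.4068, 0.3566, 0.0979]
tcp_rot: [-0.0, 1.0, -0.025, 0.0]
force: [-0.2, 0.2, -2.8]
finger_gap: 0.0232
yaw -2.9 spin -0.001 shift [0.     0.0006 0.0009] q6 0.75
```

View pics/s9c.png

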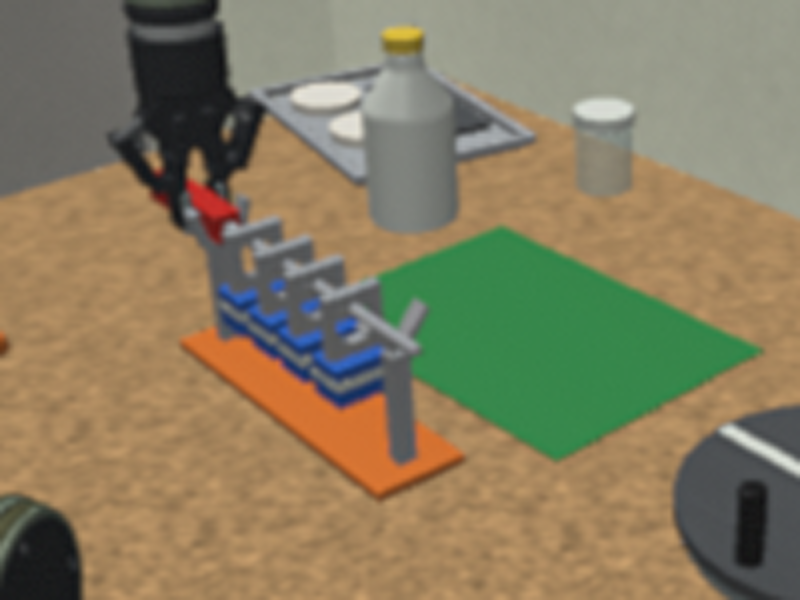

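The crop shows the rod entering the V at (405,345) and the handle in the saddle at (215,225), with the cassettes between the posts. I'll lower it slightly and release.

```bash
python3 -m inch '{"grip":[0,0,0,0],"xyz":[[0,0,0.001],[0,0,0.001],[0,0,0],[0,0,0]],"spin":[0,0,0,0]}'
python3 -m inch '{"grip":[0.3,0.6,1,1,1],"xyz":[[0,0,0],[0,0,0],[0,0,0],[0,0,0],[0,0,0]],"spin":[0,0,0,0,0]}'
python3 -m inch '{"grip":[1,1,1,1,1,1,1,1],"xyz":[[0,0,-0.01],[0,0,-0.02],[0,0,-0.02],[0,0,-0.02],[0,0,-0.02],[0,0,-0.02],[0,0,-0.02],[0,0,0]],"spin":[0,0,0,0,0,0,0,0]}'
python3 - <<'E'
from h import *
p,d,m=shot('top','t10.png');X=cloud(d,m);Z=X[...,2];H=hsv(p);g=(d>0)
red=g&((H[...,0]<6)|(H[...,0]>174))&(H[...,1]>150)&(Z>.122)&(Z<.14)&(X[...,1]>.25)&(abs(X[...,0]-.4)<.04);print('handle',rect(X[red]))
k=g&(Z>.113)&(Z<.125)&(X[...,1]<.115)&(X[...,1]>.03)&(abs(X[...,0]-.395)<.03);print('rodend',rect(X[k]),np.median(X[k][:,2]))
R=g&(abs(X[...,0]-.4)<.05)&(X[...,1]>.08)&(X[...,1]<.32)&(Z>.123)&(Z<.15)
n,l,s,c=cv2.connectedComponentsWithStats(R.astype(np.uint8))
for i in range(1,n):
    if s[i,4]>15: print(rect(X[l==i]),np.round(X[l==i][:,2].max(),3))
po=g&(np.hypot(X[...,0]-.571,X[...,1]+.2055)<.12)&(Z>.083)&(Z<.1);P=X[po].mean(0);print('post',P)
go(.465,-.205,.228,7)
E
```

```text
time: 51.32
ee_pos: [0.4069, 0.3567, 0.0977]
tcp_rot: [-0.0, 1.0, -0.025, 0.0]
force: [-2.8, -2.3, 9.4]
finger_gap: 0.0232
time: 51.95
ee_pos: [0.4067, 0.3566, 0.0957]
tcp_rot: [0.0, 1.0, -0.025, -0.0]
force: [-0.9, -0.2, 0.2]
finger_gap: 0.0856
time: 52.95
ee_pos: [0.4075, 0.3572, 0.2279]
tcp_rot: [-0.002, 1.0, -0.025, 0.002]
force: [0.4, -1.0, -0.7]
finger_gap: 0.0853
handle (array([408.1, 360.6]), 111.0, 23.6, 86.7)
rodend (array([395.2,  78.1]), 67.5, 35.2, 65.3) 0.11931684734887316
(array([402.6, 267.7]), 48.5, 11.8, -3.5) 0.136
(array([396.4, 222.7]), 55.9, 11.1, 4.2) 0.148
(array([397.9, 177.8]), 45.4, 13.2, -2.8) 0.136
(array([396.1, 127.7]), 47.7, 10.3, -4.6) 0.135
(array([405.6, 312.1]), 21.8, 14.7, 1.1) 0.133
post [ 0.46469221 -0.2047538   0.09001754]
yaw -2.9 spin -0.172 shift [-0.0108  0.5646 -0.0021] q6 0.75
```

```bash
python3 -m inch '{"grip":[1,1,1,1,1,1],"xyz":[[0,0,0],[0,0,0],[0,0,0],[0,0,0],[0,0,0],[0,0,0]],"spin":[-0.154,-0.154,-0.154,-0.154,-0.154,-0.154]}'
python3 -m inch '{"grip":[1,1],"xyz":[[0,0,0],[0,0,0]],"spin":[0,0]}'
python3 - <<'E'
from h import *
go(.465,-.205,.228)
E
```

```text
time: 53.75
ee_pos: [0.4062, 0.3562, 0.2246]
tcp_rot: [0.0, 0.905, 0.426, -0.001]
force: [-0.3, -0.0, 0.0]
finger_gap: 0.0851
time: 54.0
ee_pos: [0.4065, 0.3564, 0.2253]
tcp_rot: [0.0, 0.906, 0.422, -0.001]
force: [-0.3, -0.3, 1.6]
finger_gap: 0.085
yaw 50.0 spin 0.000 shift [-0.3921  0.406  -0.0024] q6 -0.17
```

```bash
python3 -m inch '{"grip":[1,1,1,1,1,1],"xyz":[[-0.0327,0.0338,0],[-0.0327,0.0338,0],[-0.0327,0.0338,0],[-0.0327,0.0338,0],[-0.0327,0.0338,0],[-0.0327,0.0338,0]],"spin":[0,0,0,0,0,0]}'
python3 -m inch '{"grip":[1,1,1,1,1,1,1,1],"xyz":[[-0.0327,0.0338,0],[-0.0327,0.0338,0],[-0.0327,0.0338,0],[-0.0327,0.0338,0],[-0.0327,0.0338,0],[-0.0327,0.0338,0],[0,0,0],[0,0,0]],"spin":[0,0,0,0,0,0,0,0]}'
python3 - <<'E'
from h import *
go(.465,-.205,.052)
a=np.radians(np.linspace(180,96,15));Q=.1055*np.stack([np.cos(a),np.sin(a)],1);D=np.diff(Q,axis=0)
t=np.radians(50);M=np.array([[np.cos(t),np.sin(t)],[np.sin(t),-np.cos(t)]]);print(np.round(D@M.T,4).tolist())
E
```

```text
time: 54.75
ee_pos: [0.4363, 0.0745, 0.2258]
tcp_rot: [0.0, 0.906, 0.423, 0.0]
force: [1.0, -0.8, -0.0]
finger_gap: 0.0851
time: 55.75
ee_pos: [0.4656, -0.2042, 0.2254]
tcp_rot: [-0.001, 0.906, 0.423, -0.0]
force: [0.3, 0.5, -0.7]
finger_gap: 0.0851
yaw 50.0 spin 0.000 shift [-0.0011  0.0003  0.1734] q6 -1.31
[[0.0088, -0.0066], [0.0095, -0.0057], [0.01, -0.0047], [0.0104, -0.0036], [0.0108, -0.0025], [0.011, -0.0013], [0.011, -0.0002], [0.011, 0.001], [0.0108, 0.0021], [0.0106, 0.0032], [0.0102, 0.0043], [0.0097, 0.0054], [0.009, 0.0063], [0.0083, 0.0072]]
```

```bash
python3 -m inch '{"grip":[1,1,1,1,1,1,1,1],"xyz":[[-0.001,0,0.022],[0,0,0.022],[0,0,0.022],[0,0,0.022],[0,0,0.022],[0,0,0.022],[0,0,0.022],[0,0,0.0195]],"spin":[0,0,0,0,0,0,0,0]}'
python3 -m inch '{"grip":[0,0,0,0,0],"xyz":[[0,0,0],[0,0,0],[0,0,0],[0,0,0],[0,0,0]],"spin":[0,0,0,0,0]}'
python3 -m inch '{"grip":[0,0,0,0,0,0,0],"xyz":[[0.0088,-0.0066,0],[0.0095,-0.0057,0],[0.01,-0.0047,0],[0.0104,-0.0036,0],[0.0108,-0.0025,0],[0.011,-0.0013,0],[0.011,-0.0002,0]],"spin":[0,0,0,0,0,0,0]}'
python3 -m inch '{"grip":[0,0,0,0,0,0,0,0],"xyz":[[0.011,0.001,0],[0.0108,0.0021,0],[0.0106,0.0032,0],[0.0102,0.0043,0],[0.0097,0.0054,0],[0.009,0.0063,0],[0.0083,0.0072,0],[0,0,0]],"spin":[0,0,0,0,0,0,0,0]}'
python3 - <<'E'
from h import *
P=readout.get_obs()['ee_pos'][:2]-[.5705,-.2055];print(P,np.arctan2(P[1],P[0])-np.pi)
E
```

```text
time: 56.75
ee_pos: [0.4652, -0.2038, 0.0518]
tcp_rot: [-0.0, 0.906, 0.424, 0.0]
force: [0.7, 0.5, 0.7]
finger_gap: 0.0855
time: 57.38
ee_pos: [0.4661, -0.2055, 0.0533]
tcp_rot: [0.001, 0.906, 0.423, 0.001]
force: [-0.0, 1.6, 6.4]
finger_gap: 0.0185
time: 58.25
ee_pos: [0.4882, -0.1336, 0.0529]
tcp_rot: [-0.003, 0.907, 0.422, -0.003]
force: [-9.6, 4.5, 15.5]
finger_gap: 0.0187
time: 59.25
ee_pos: [0.5581, -0.0993, 0.0523]
tcp_rot: [-0.002, 0.907, 0.422, -0.001]
force: [-5.0, 2.6, 5.7]
finger_gap: 0.0184
[-0.01236218  0.10617297] -1.4548838755190068
```

At the stop. Now I'll release, retreat and check everything.

```bash
python3 -m inch '{"grip":[1,1,1,1,1],"xyz":[[0,0,0],[0,0,0],[0,0,0],[0,0,0],[0,0,0]],"spin":[0,0,0,0,0]}'
python3 -m inch '{"grip":[1,1,1,1,1,1,1,1],"xyz":[[0,0,-0.02],[0,0,-0.022],[0,0,-0.022],[0,0,-0.022],[0,0,-0.022],[0,0,-0.022],[0,0,-0.02],[0,0,0]],"spin":[0,0,0,0,0,0,0,0]}'
python3 - <<'E'
from h import *
p,d,m=shot('top','t11.png');X=cloud(d,m);Z=X[...,2];H=hsv(p);g=(d>0)
po=g&(np.hypot(X[...,0]-.571,X[...,1]+.2055)<.12)&(Z>.083)&(Z<.1);P=X[po].mean(0)[:2]-[.5705,-.2055];print('post',len(X[po]),P,np.arctan2(P[1],P[0])-np.pi)
w=g&(np.hypot(X[...,0]-.571,X[...,1]+.2055)<.12)&(p.min(2)>140)&(abs(Z-.03)<.012);print('line',rect(X[w]))
red=g&((H[...,0]<6)|(H[...,0]>174))&(H[...,1]>150)&(Z>.122)&(Z<.14)&(X[...,1]>.25)&(abs(X[...,0]-.4)<.04);print('handle',rect(X[red]))
R=g&(abs(X[...,0]-.4)<.05)&(X[...,1]>.08)&(X[...,1]<.32)&(Z>.123)&(Z<.15)
n,l,s,c=cv2.connectedComponentsWithStats(R.astype(np.uint8))
for i in range(1,n):
    if s[i,4]>15: print(rect(X[l==i]))
v,u=np.mgrid[:420,:560]
for n,(a,b,r) in dict(jerry=(130,165,28),spray=(425,178,28),v1=(418,256,12),v2=(432,231,12)).items():
    k=g&(np.hypot(u-a,v-b)<r)&(Z>.05);print(n,np.round(np.median(X[k],0),3))
print(readout.get_obs()['time'])
p,d,m=shot('side','s11.png')
E
```

```text
time: 59.88
ee_pos: [0.5597, -0.1004, 0.0523]
tcp_rot: [0.0, 0.906, 0.423, 0.0]
force: [-0.3, -0.1, 0.7]
finger_gap: 0.0852
time: 60.88
ee_pos: [0.5605, -0.1005, 0.2037]
tcp_rot: [0.001, 0.906, 0.423, 0.001]
force: [-0.5, -0.3, -0.4]
finger_gap: 0.0853
post 0 [nan nan] nan
line (array([ 516.8, -210.5]), 128.7, 13.2, 4.9)
handle (array([408.3, 366.6]), 119.3, 23.6, 87.1)
(array([402.6, 267.5]), 48.1, 10.7, -3.1)
(array([400. , 226.1]), 47.2, 13.4, -3.5)
(array([397.9, 176.7]), 45.1, 10.4, -3.2)
(array([396.7, 127.5]), 47.7, 10.9, -1.7)
(array([405.4, 313.5]), 21.7, 13.3, -1.4)
jerry [0.659 0.402 0.132]
spray [ 0.612 -0.407  0.13 ]
v1 [ 0.407 -0.392  0.084]
v2 [ 0.475 -0.44   0.084]
60.925<stdin>:3: RuntimeWarning: Mean of empty slice.
  ret = um.true_divide(
```

View pics/s11.png

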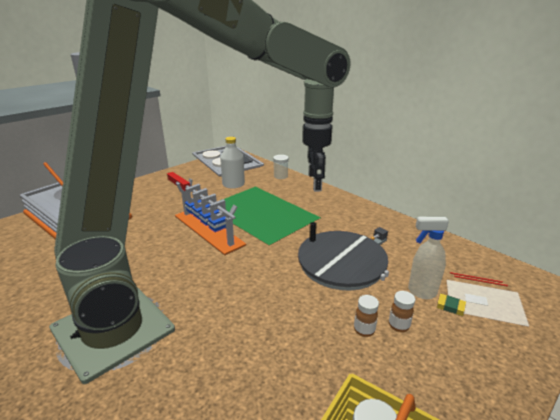

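```bash
python3 -c "
from bench import close_job
print(close_job())"
```

```text
the job is handed in; nothing more can be done
None
```

The whole task is done and handed in at about 61 s of robot time; the job gives no verdict, so what follows is from my own checks.

I turned the platter into its detent and stood all four cassettes in one row on its white line. I then ran the skewer through their eyes, lifted the stack off and laid it back on the stand. Last, I turned the empty platter back clockwise to its stop.

Last checks:
- **Skewer:** its handle is about 1 mm from where it lay before, at the same angle (87.1°).
- **Cassettes:** all four hang level between the posts, with their eyes about +66 to −74 mm from the middle of the stand.
- **Platter:** it reads about −1.45 rad from the gripper position at the post, and about −1.49 rad from the half-hidden white line. Both are within the limit.
- **Bystanders:** the spray bottle, vials and white bottle have not moved, within 1 mm.
- **Failed check:** the last camera measurement of the post found no points because the arm hid it from above. The side view shows it standing at the stop.

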